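# Fill the nut crock, close it with its double lid, take off only the outer lid

## Task

Pour all six hazelnuts from the orange measuring scoop into the white crock and set the scoop down upright on the worktop. Then lift the two nested lids together by the inner lid's wooden knob, seat them fully on the crock and let go of them. Finally take the blue outer lid by its collar, lift it straight off so that it can be washed, leaving the inner lid seated and undisturbed, and finish while still holding the outer lid level in the gripper, clear above the knob; do not push the crock around or disturb the other things.

Things in the scene. Friction and masses are not known exactly. Their poses are not given: they have to be found in the camera images.
- crock: White round open storage crock standing on the worktop, loose, about 1.2 kg: 110 mm outside diameter, 80 mm tall, mouth 100 mm across inside, floor 6 mm thick. Origin at the centre of its underside, z up. Mind the wall cabinet behind the work: its front is 0.61 m ahead of the robot, its underside 0.48 m above the worktop.
- scoop: Orange scoop, 0.12 kg: shallow round cup with flared sides, 60 mm across at the foot, 132 mm at the rim, 34 mm tall, wall 4 mm, and a level round bar handle along its own +y: 14 mm thick, its axis 26 mm high, reaching 132 mm from the cup's axis; grip it 80 to 120 mm from the axis. Origin: centre of the foot's underside, z up. Sides flare 47 deg: nuts roll out when it is tipped 60 to 70 deg.
- inner_lid: Inner lid, 0.25 kg: cork plug below (94 mm across, 12 mm deep, chamfered, 3 mm play in the crock's mouth), white flange (108 mm, 6 mm thick, rests on the crock's rim), pale wooden knob 22 mm across rising to 76 mm. Origin: centre of the plug's underside, z up; seated it is 68 mm above the crock's origin. Starts on the worktop under the outer lid; lifting it by the knob carries the outer lid too.
- outer_lid: Blue ring-shaped outer lid, 0.16 kg, lying loose on the inner lid's flange: 124 mm across, centre hole 27 mm wide round the knob, round the hole a collar to grip from outside: 48 mm outside, 40 mm inside, from 10 mm (plate's top) up to 34 mm. Origin: on the axis at the skirt's underside, z up; nested it is 13 mm above the inner lid's origin and the knob stands 29 mm out of the collar.
- nut0: One of six brown round hazelnuts, 18 mm across, 12 g, in the scoop at the start. Origin at its centre.
- nut1: One of six brown round hazelnuts, 18 mm across, 12 g, in the scoop at the start. Origin at its centre.
- nut2: One of six brown round hazelnuts, 18 mm across, 12 g, in the scoop at the start. Origin at its centre.
- nut3: One of six brown round hazelnuts, 18 mm across, 12 g, in the scoop at the start. Origin at its centre.
- nut4: One of six brown round hazelnuts, 18 mm across, 12 g, in the scoop at the start. Origin at its centre.
- nut5: One of six brown round hazelnuts, 18 mm across, 12 g, in the scoop at the start. Origin at its centre.
- tin: Short printed food tin, 75 mm across, 58 mm tall, loose; a bystander to leave alone. Origin at the centre of its underside.
- mill: Small clear mill with a grey cap, 44 mm across, 90 mm tall, loose; a bystander to leave alone. Origin at the centre of its underside.
- fish_tin: Flat oblong tin, 63 x 105 x 27 mm, loose; a bystander to leave alone. Origin at the centre of its underside.
Mind the look-alikes: they are no part of the job. What is shaped like the crock but turquoise is not meant.

How it is judged:
On the way, in this order (a step that is already met when the one before it is completed fails the run):
1. all six hazelnuts are in the crock (horizontal distance between each of nut0, nut1, nut2, nut3, nut4, nut5 and crock below 0.052 m and z of nut0 in the frame of crock between 0 and 0.08 m and z of nut1 in the frame of crock between 0 and 0.08 m and z of nut2 in the frame of crock between 0 and 0.08 m and z of nut3 in the frame of crock between 0 and 0.08 m and z of nut4 in the frame of crock between 0 and 0.08 m and z of nut5 in the frame of crock between 0 and 0.08 m), for 0.2 s.
2. the scoop stands on the worktop, and both lids, still nested, are seated on the crock and let go (z of inner_lid in the frame of crock between 0.065 and 0.0705 m and horizontal distance between inner_lid and crock below 0.007 m and angle between the z axis of inner_lid and the z axis of crock, either way round below 0.04 rad and height (world z) of scoop below 0.006 m and angle between scoop's own z axis and vertical below 0.1 rad and contact force between the fingers and scoop below 0.1 N and z of outer_lid in the frame of inner_lid between 0.01 and 0.016 m and contact force between the fingers and inner_lid below 0.1 N and contact force between the fingers and outer_lid below 0.1 N), for 0.2 s.
At the end, for the whole second after the job is handed in: Six nuts in the crock; inner lid seated (2.5 mm in height, 7 mm off-centre, 0.04 rad), untouched; scoop upright, released on the worktop; the gripper holds the outer lid still and level (0.2 rad), over 80 mm above the inner lid's origin, touching neither inner lid nor crock; bystanders upright (all of step 1 and z of inner_lid in the frame of crock between 0.065 and 0.0705 m and horizontal distance between inner_lid and crock below 0.007 m and angle between the z axis of inner_lid and the z axis of crock, either way round below 0.04 rad and height (world z) of scoop below 0.006 m and angle between scoop's own z axis and vertical below 0.1 rad and contact force between the fingers and scoop below 0.1 N and z of outer_lid in the frame of inner_lid above 0.08 m and angle between outer_lid's own z axis and vertical below 0.2 rad and contact force between the fingers and outer_lid above 1 N and contact force between outer_lid and inner_lid below 0.05 N and contact force between outer_lid and crock below 0.05 N and contact force between each of the arm, the fingers and inner_lid below 0.1 N and linear speed of outer_lid below 0.03 m/s and linear speed of inner_lid below 0.02 m/s and angle between each of tin, mill, fish_tin's own z axis and vertical below 0.15 rad); the arm keeps its last pose, push and grip.
It fails at once if the outer lid comes off (more than 8 mm) while the inner lid is not seated level on the crock (z of outer_lid in the frame of inner_lid above 0.021 m and not (z of inner_lid in the frame of crock between 0.065 and 0.0705 m and horizontal distance between inner_lid and crock below 0.007 m and angle between the z axis of inner_lid and the z axis of crock, either way round below 0.04 rad)).
It fails at once if the crock is pushed more than 30 mm or tipped (distance of crock from where it was at the start of the episode above 0.03 m or angle between crock's own z axis and vertical above 0.15 rad).
It fails at once if a bystander is moved more than 20 mm (distance of any of tin, mill, fish_tin from where it was at the start of the episode above 0.02 m).
It also fails if it takes over 69 s, if anything falls off the work surface, if the arm or the gripper's body presses on something with over 40 N, if the wrist force passes 120 N, or if a joint passes its speed limit or range.

## Robot

A 7-joint arm with a two-finger parallel gripper is mounted at the origin on a cart in front of the work surface, level with it; the furniture and walls round the work are solid. World frame = base frame: x ahead of the robot, y to its left, z up, the work surface at z = 0. Lengths are in m, angles in rad, forces in N, time in s.
With the tool pointing down it reaches from about 0.4 to 0.85 m from the base axis. Payload 10.4 kg.
Tool frame: the origin (TCP) lies midway between the tips of the shut fingers; the grasp point (between the pads) lies 19 mm behind it (manip.tcp_to_grasp is the distance from the TCP to the grasp point, in m); z points along the fingers, y is the line along which they close (so a half turn about z gives the same grasp; the last joint's range is limited). The gripper opens to 85 mm and grips with 20 to 120 N. Pads are 22 mm wide; open, the fingers measure 114 mm over their backs; the gripper's body (76 mm by 85 mm) begins 54 mm behind the grasp point. The pads swing forward as they close: fully open they stand 13 mm farther back than shut.
Start: joints at [-1.126, 0.332, -0.065, 1.46, 0.022, 1.35, -0.088], TCP at [0.282, 0.558, 0.231] pointing down, gripper open.
Joint ranges: [-2.6, 2.6], [-0.5, 2.12], [-1.47, 1.34], [0.16, 2.42], [-1.27, 4.41], [0.06, 2.06], [-2.6, 2.6]. Speed limits (rad/s): [2.22, 2.22, 2.79, 2.79, 3.14, 3.14, 3.14].

## Interface

Orientations are given as a unit quaternion [x, y, z, w].
In Python, from workcell import manip gives the robot as it stands.
- The arm moves only by the shell command python3 -m jog 'ROWS' [FORCE]. ROWS is a JSON object of lists of equal length, an entry for each row: "offset": the shift along the world's x, y, z in m, a list of three; "yaw": the turn about the world's z in degrees; "jaw": the closure, from 0 (fully open) to 1 (shut). A call has 1 to 20 rows; each row shifts and turns the commanded pose from where the row before left it; what a row does not reach is not made up. A row lasts 1/12 s, in which the tool goes at most 41.7 mm and 7.16 degrees, less where a joint would pass 70% of its speed; a pose out of reach is approached as far as the arm can. A call is refused whole if a number of a shift passes 0.0417 or a number of a turn 7.16, either way. A call with a gripper value outside its range is refused whole. The fingers move at their own pace and stop on an object; FORCE is the grip in N (left out, the last holds). Time passes only in rows, so rows that do not move let the fingers close. It gives the time, the measured TCP pose, the force, the opening and the grip force at its end, in the units of the state.
- manip.get_obs(): the state, without advancing time (a new reading comes with each control period).
- manip.camera(name): name is "scene" or "top" or "wrist"; returns a dict with "frame" (400x640x3 uint8, red, green, blue), "camera_matrix" (3x3 intrinsics, pixels), "distortion" ([k1, k2, p1, p2, k3] as OpenCV has them; the pictures are not rectified), "eye" and "attitude" of the camera in the world; the wrist camera has in their place "hand_eye" (4x4, takes a point from camera to tool coordinates, whose origin is the TCP and whose axes are the flange's). Camera axes: x right, y up, looking along -z (the intrinsics and any distortion apply to the point x, -y, -z); pixel columns grow to the right and rows downward; lengths in m; the calibration is good to about 2 mm. A picture is of the moment at which its call begins: read the wrist's pose just before it. There is no depth.
- manip.hand_in(): hands the job in; it is judged then, once.
Trained networks look in a picture, given as the dict that the camera call returned (one of the last four; its "shot" number tells which), for a name from the list of things; names that differ only in an ending like _2 or _b are one class to them, and where a whole thing is asked for, a point or a joint stands for the part that bears it (a point fixed in the world has none). Each returns a list of dicts, best first, with "score" (0 to 1); they miss things now and then, are a little off and sometimes report something else, mostly with a low value. They report only what shows in the picture. A call takes as long as a camera call. They do not tell look-alikes from the thing itself.
- manip.masks_of(picture, name): "region" (400x640 bool, what is visible of it).
- manip.tip_of(picture, name): "at" ([x, y, z] in m, in world coordinates, good to about 4 mm: a listed point, or the origin of a listed thing).
The state is a dict: "clock": time; "joint_pos": joint angles; "joint_velocities": joint speeds; "tau": joint torques, N m; "position": TCP position; "ee_rot": TCP orientation; "ft_force": force on the tool from outside, world axes, zero at the start; "torque": the same for the moment, N m; "grip_width": opening from 0.0 (shut) to 1.0 (fully open); "grasp_force": force on a finger pad.
Only numpy, scipy, OpenCV 4.12 (cv2) and the standard library are available. Lean on these libraries where they do the work, as an engineer would, in place of code of your own. Each camera call takes 0.05 s, during which the arm holds its last target. There are 200 camera calls.

## Working session

There is one attempt and no reset: what is moved stays moved. The work goes in short steps, Python scripts to look and compute and a shell command to move; the robot and the scene stay as the last step left them, time stands still between calls to the robot, and variables do not carry over. Pictures are saved under pics/ and viewed, at most 11 in all, crops included, and the job is handed in when it is done.

```bash
mkdir -p pics; ls; cat > h.py <<'E'
import numpy as np, cv2
from workcell import manip
from scipy.spatial.transform import Rotation as R
def att(c):
    a=np.array(c["attitude"],float)
    return a if a.shape==(3,3) else R.from_quat(a).as_matrix()
def pose(c,o=None):
    if "eye" in c: return np.array(c["eye"],float),att(c)
    Rt=R.from_quat(o["ee_rot"]).as_matrix(); H=np.array(c["hand_eye"])
    return Rt@H[:3,3]+np.array(o["position"]),Rt@H[:3,:3]
def ray(c,uv,o=None):
    e,A=pose(c,o)
    p=cv2.undistortPoints(np.array(uv,float).reshape(-1,1,2),np.array(c["camera_matrix"]),np.array(c["distortion"])).reshape(-1,2)
    d=np.c_[p[:,0],-p[:,1],-np.ones(len(p))]@A.T
    return e,d
def atz(c,uv,z,o=None):
    e,d=ray(c,uv,o); return e+d*((z-e[2])/d[:,2])[:,None]
def proj(c,P,o=None):
    e,A=pose(c,o); q=(np.atleast_2d(P)-e)@A; q=q*[1,-1,-1]
    return cv2.projectPoints(q,np.zeros(3),np.zeros(3),np.array(c["camera_matrix"]),np.array(c["distortion"]))[0].reshape(-1,2)
def tri(obs):  # list of (c,uv,o)
    M=np.zeros((3,3));b=np.zeros(3)
    for c,uv,o in obs:
        e,d=ray(c,[uv],o); d=d[0]/np.linalg.norm(d); P=np.eye(3)-np.outer(d,d); M+=P;b+=P@e
    return np.linalg.solve(M,b)
def save(c,n,crop=None):
    f=c["frame"][:,:,::-1]
    if crop: f=f[crop[1]:crop[3],crop[0]:crop[2]]
    cv2.imwrite("pics/"+n,f)
E
python3 - <<'E'
from h import *
o=manip.get_obs(); print({k:np.round(v,3).tolist() for k,v in o.items()}, manip.tcp_to_grasp)
cs={}
for n in("scene","top"):
    c=manip.camera(n);save(c,n+"0.png");cs[n]=c
for n in("scene","top"):
    c=cs[n];print(n,np.round(c["eye"],3))
    for t in "crock scoop inner_lid outer_lid nut0 tin mill fish_tin".split():
        for name,f in(("tip",manip.tip_of),):
            print(t,[(round(r["score"],2),np.round(r["at"],3).tolist()) for r in f(c,t)][:7])
        m=manip.masks_of(c,t)
        print("   mask",[(round(r["score"],2),[int(x) for x in cv2.boundingRect(r["region"].astype(np.uint8))]) for r in m][:7])
E
```

```text
pics
{'clock': 0.0, 'joint_pos': [-1.126, 0.333, -0.065, 1.461, 0.022, 1.35, -0.089], 'joint_velocities': [-0.0, -0.0, -0.0, -0.001, -0.0, -0.001, 0.001], 'tau': [0.001, -62.544, 0.05, -39.16, 0.016, 0.01, 0.0], 'position': [0.282, 0.558, 0.231], 'ee_rot': [0.232, 0.973, -0.001, -0.0], 'ft_force': [-0.875, 0.58, -0.033], 'torque': [-0.012, 0.02, -0.018], 'grasp_force': 0.0, 'grip_width': 0.999} 0.0187
scene [0.642 0.951 0.632]
crock [(0.91, [0.484, -0.009, 0.002]), (0.61, [0.464, -0.44, 0.001])]
   mask [(0.73, [318, 204, 36, 40]), (0.64, [313, 156, 28, 28]), (0.25, [290, 237, 16, 32])]
scoop [(0.81, [0.433, 0.249, -0.002])]
   mask [(0.65, [344, 264, 52, 58]), (0.2, [319, 204, 35, 40])]
inner_lid [(0.55, [0.461, -0.23, 0.001]), (0.45, [0.445, 0.266, 0.014]), (0.26, [0.608, 0.133, 0.0])]
   mask [(0.57, [331, 182, 7, 11])]
outer_lid [(0.67, [0.462, -0.237, 0.015])]
   mask [(0.6, [317, 188, 35, 18])]
nut0 [(0.59, [0.452, 0.248, 0.013]), (0.48, [0.424, 0.261, 0.016]), (0.44, [0.416, 0.25, 0.011]), (0.41, [0.446, 0.266, 0.014]), (0.38, [0.429, 0.231, 0.012]), (0.36, [0.448, 0.237, 0.01
[... 424 characters left out ...]
, 32])]
scoop [(0.97, [0.431, 0.247, 0.0])]
   mask [(0.98, [157, 208, 70, 49])]
inner_lid [(0.43, [0.457, -0.236, -0.003])]
   mask [(0.63, [379, 214, 12, 11])]
outer_lid [(0.8, [0.46, -0.234, 0.013])]
   mask [(0.91, [360, 198, 48, 45])]
nut0 [(0.6, [0.45, 0.235, 0.015]), (0.54, [0.445, 0.266, 0.011]), (0.54, [0.412, 0.246, 0.012]), (0.45, [0.427, 0.264, 0.011]), (0.41, [0.453, 0.249, 0.017]), (0.39, [0.427, 0.227, 0.013])]
   mask []
tin [(0.94, [0.604, -0.168, -0.002]), (0.35, [0.427, 0.227, 0.011])]
   mask [(0.78, [344, 151, 29, 32])]
mill [(0.52, [0.607, 0.133, 0.002])]
   mask [(0.57, [238, 160, 18, 17])]
fish_tin [(0.93, [0.626, -0.029, -0.003])]
   mask [(0.91, [287, 145, 39, 32])]
```

```bash
python3 - <<'E'
import cv2
a=cv2.imread("pics/top0.png")[120:290,130:510]; b=cv2.imread("pics/scene0.png")[130:350,230:450]
cv2.imwrite("pics/top_c.png",cv2.resize(a,None,fx=2.1,fy=2.1)); cv2.imwrite("pics/scene_c.png",cv2.resize(b,None,fx=2.5,fy=2.5))
E
```

```text
(no output)
```

View pics/top_c.png

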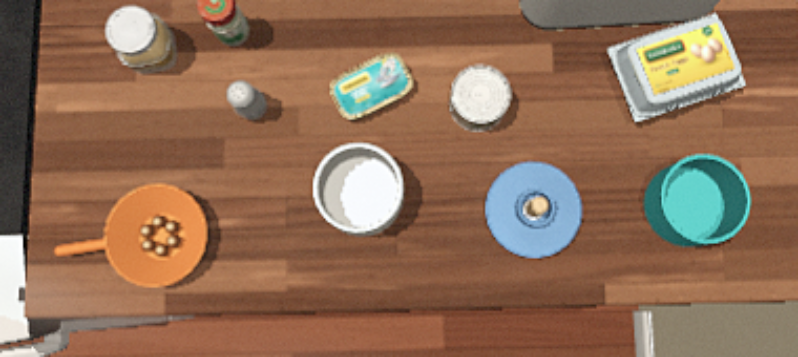

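View pics/scene_c.png

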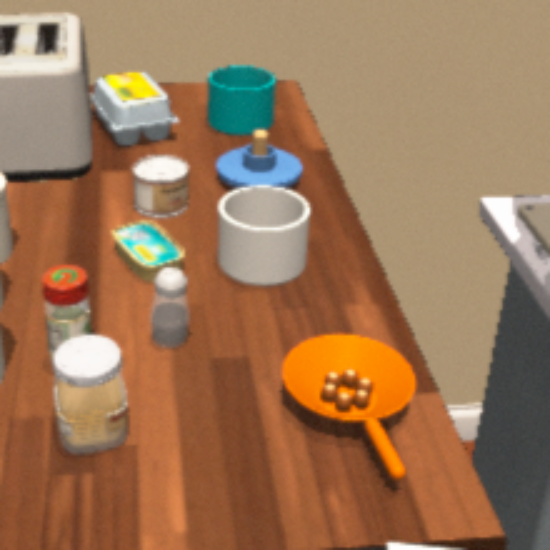

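The top view shows the orange scoop with its six nuts at raw px about (205,232), handle towards +y. The white crock is at (300,210), the nested blue lids at (384,220), and the turquoise decoy at (465,215). The scene view agrees, and the small bystanders stand in the row behind at x≈0.6.

```bash
python3 - <<'E'
from h import *
res={}
for n in("top","scene"):
    c=manip.camera(n); h=cv2.cvtColor(c["frame"],cv2.COLOR_RGB2HSV)
    reg=manip.masks_of(c,"scoop")[0]["region"]
    m=((h[:,:,0]>5)&(h[:,:,0]<20)&(h[:,:,1]>215)&(h[:,:,2]>110)).astype(np.uint8)
    x,y,w,hh=cv2.boundingRect(reg.astype(np.uint8)); box=np.zeros_like(m); box[y-6:y+hh+40,x-25:x+w+10]=1
    m&=box
    if n=="top": m=(m|reg.astype(np.uint8))
    v,u=np.nonzero(m); P=atz(c,np.c_[u,v],0.026)
    cen=np.array([0.432,0.248]); r=np.hypot(*(P[:,:2]-cen).T)
    H=P[(r>0.082)&(r<0.15)&(P[:,1]>cen[1])]
    print(n,len(H),"handle line: ",[(a,np.round(H[abs(np.hypot(*(H[:,:2]-cen).T)-a)<.008][:,:2].mean(0),4)) for a in(.09,.105,.12)],"max r",np.hypot(*(H[:,:2]-cen).T).max())
    Pr=atz(c,np.c_[u,v],0.034); k=np.hypot(*(Pr[:,:2]-cen).T)<.075
    el=cv2.minEnclosingCircle(Pr[k][:,:2].astype(np.float32)); print(" rim",el)
    for t in("crock","outer_lid","scoop"): print(t,np.round(manip.tip_of(c,t)[0]["at"],4))
E
```

```text
top 113 handle line:  [(0.09, array([0.4228, 0.3379])), (0.105, array([0.4202, 0.3516])), (0.12, array([0.4181, 0.3667]))] max r 0.1295524748076495
 rim ((0.43383198976516724, 0.2529987096786499), 0.07022412866353989)
crock [ 0.4615 -0.4381 -0.0016]Traceback (most recent call last):
  File "<stdin>", line 16, in <module>
IndexError: list index out of range
```

```bash
python3 -m jog '{"offset":[[0.0172,-0.0254,0],[0.0172,-0.0254,0],[0.0172,-0.0254,0],[0.0172,-0.0254,0],[0.0172,-0.0254,0],[0.0172,-0.0254,0],[0.0172,-0.0254,0],[0.0172,-0.0254,0],[0,0,-0.03],[0,0,-0.03],[0,0,0],[0,0,0]],"yaw":[-6.9,-6.9,-6.9,-6.9,-6.9,-6.9,-6.9,-6.9,0,0,0,0],"jaw":[0,0,0,0,0,0,0,0,0,0,0,0]}'
python3 - <<'E'
from h import *
o=manip.get_obs(); print(np.round(o["position"],4),np.round(R.from_quat(o["ee_rot"]).as_matrix(),3).tolist())
c=manip.camera("wrist"); save(c,"w1.png")
h=cv2.cvtColor(c["frame"],cv2.COLOR_RGB2HSV)
m=((h[:,:,0]>4)&(h[:,:,0]<20)&(h[:,:,1]>215)&(h[:,:,2]>90)).astype(np.uint8)
v,u=np.nonzero(m);P=atz(c,np.c_[u,v],.026,o)[:,:2]; r=np.hypot(*(P-[.4325,.249]).T)
for a in(.085,.095,.105,.115,.125,.13,.135): 
    k=abs(r-a)<.004; print(a,k.sum(),np.round(P[k].mean(0),4) if k.any() else "")
print(np.round(proj(c,[[.4325,.249,.034],[.4197,.355,.026]],o)))
print([(round(q["score"],2),np.round(q["at"],4)) for q in manip.tip_of(c,"scoop")])
E
```

```text
clock: 2.9
position: [0.4187, 0.3543, 0.1708]
ee_rot: [0.656, 0.755, -0.001, -0.0]
ft_force: [-0.5, 0.8, 0.8]
grip_width: 0.997
grasp_force: 0.0
[0.4187 0.3543 0.1708] [[-0.14, 0.99, -0.002], [0.99, 0.14, -0.002], [-0.002, -0.002, -1.0]]Traceback (most recent call last):
  File "<stdin>", line 6, in <module>
  File "h.py", line 17, in atz
    e,d=ray(c,uv,o); return e+d*((z-e[2])/d[:,2])[:,None]
        ~~~^^^^^^^^
  File "h.py", line 13, in ray
    p=cv2.undistortPoints(np.array(uv,float).reshape(-1,1,2),np.array(c["camera_matrix"]),np.array(c["distortion"])).reshape(-1,2)
      ~~~~~~~~~~~~~~~~~~~^^^^^^^^^^^^^^^^^^^^^^^^^^^^^^^^^^^^^^^^^^^^^^^^^^^^^^^^^^^^^^^^^^^^^^^^^^^^^^^^^^^^^^^^^^^
cv2.error: OpenCV(4.12.0) /io/opencv/modules/calib3d/src/undistort.dispatch.cpp:347: error: (-215:Assertion failed) CV_IS_MAT(_src) && CV_IS_MAT(_dst) && (_src->rows == 1 || _src->cols == 1) && (_dst->rows == 1 || _dst->cols == 1) && _src->cols + _src->rows - 1 == _dst->rows + _dst->cols - 1 && (CV_MAT_TYPE(_src->type) == CV_32FC2 || CV_MAT_TYPE(_src->type) == CV_64FC2) && (CV_MAT_TYPE(_dst->type) == CV_32FC2 || CV_MAT_TYPE(_dst->type) == CV_64FC2) in function 'cvUndistortPointsInternal'
```

View pics/w1.png

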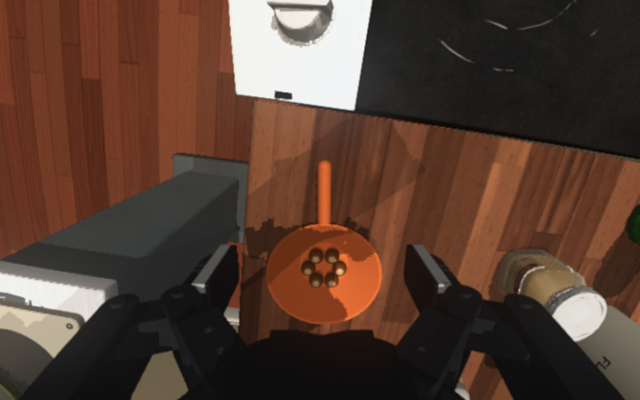

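The wrist view shows the handle vertical from px (323,160) to (325,225) and the cup centre near (324,272). It runs centrally between the fingers, so the yaw fits.

```bash
python3 - <<'E'
from h import *
o=manip.get_obs(); c=manip.camera("wrist")
print(np.round(atz(c,[[323.5,160],[323.5,180],[324.5,200],[325,220]],.026,o),4))
print(np.round(proj(c,[[.4325,.249,.034],[.4197,.355,.026]],o)),np.round(c["hand_eye"],3).tolist())
print([(round(q["score"],2),np.round(q["at"],4)) for q in manip.tip_of(c,"scoop")])
E
```

```text
[[0.4189 0.3792 0.026 ]
 [0.4218 0.3584 0.026 ]
 [0.426  0.3369 0.026 ]
 [0.4298 0.3144 0.026 ]]
[[319. 276.]
 [321. 183.]] [[-0.0, 0.957, 0.289, 0.073], [1.0, 0.0, 0.001, 0.001], [0.0, 0.289, -0.957, -0.142], [0.0, 0.0, 0.0, 1.0]]
[(0.7, array([ 0.4413,  0.2496, -0.0015]))]
```

```bash
python3 -m jog '{"offset":[[0.003,0,-0.03],[0,0,-0.03],[0,0,-0.03],[0,0,-0.03],[0,0,-0.02],[0,0,-0.015],[0,0,-0.007],[0,0,0],[0,0,0],[0,0,0],[0,0,0],[0,0,0],[0,0,0],[0,0,0],[0,0,0],[0,0,0],[0,0,0]],"yaw":[1,0,0,0,0,0,0,0,0,0,0,0,0,0,0,0,0],"jaw":[0,0,0,0,0,0,0,0,0.5,1,1,1,1,1,1,1,1]}' 100
```

```text
clock: 4.47
position: [0.4224, 0.3549, 0.0095]
ee_rot: [0.649, 0.76, 0.0, -0.0]
ft_force: [-0.5, 1.8, 2.2]
grip_width: 0.131
grasp_force: 97.4
```

```bash
python3 -m jog '{"offset":[[0,0,0.005],[0,0,0.01],[0,0,0.017],[0,0,0.02],[0,0,0.025],[0,0,0.028],[0,0,0.028],[0,0,0.027],[0,0,0.025],[0,0,0.018],[0,0,0.01],[0,0,0.0065],[0,0,0],[0,0,0]],"yaw":[0,0,0,0,0,0,0,0,0,0,0,0,0,0],"jaw":[1,1,1,1,1,1,1,1,1,1,1,1,1,1]}' 100
python3 - <<'E'
from h import *
c=manip.camera("scene"); save(c,"s2.png")
print([(round(q["score"],2),np.round(q["at"],4)) for q in manip.tip_of(c,"scoop")])
print([(round(q["score"],2),np.round(q["at"],4)) for q in manip.tip_of(c,"nut0")])
print(np.round(proj(c,[[.438,.25,.222],[.422,.355,.248]])))
E
```

```text
clock: 5.63
position: [0.4221, 0.3544, 0.228]
ee_rot: [0.649, 0.76, -0.001, -0.0]
ft_force: [-0.0, -0.0, -2.7]
grip_width: 0.126
grasp_force: 97.8
[(0.66, array([0.4348, 0.2468, 0.2134])), (0.64, array([0.4195, 0.2453, 0.2285]))]
[(0.57, array([0.4455, 0.2635, 0.2294])), (0.57, array([0.4203, 0.2448, 0.2307])), (0.51, array([0.4505, 0.2379, 0.2341])), (0.39, array([0.4563, 0.2508, 0.2316]))]
[[375. 214.]
 [397. 229.]]
```

```bash
python3 -m jog '{"offset":[[0.001,-0.006,0],[0.002,-0.011,0],[0.003,-0.016,0],[0.003,-0.02,0],[0.004,-0.022,0],[0.004,-0.022,0],[0.004,-0.022,0],[0.004,-0.022,0],[0.004,-0.022,0],[0.004,-0.022,0],[0.004,-0.022,0],[0.003,-0.019,0],[0.003,-0.016,0],[0.001,-0.011,0],[0.001,-0.006,0],[0,-0.003,0],[0,0,0],[0,0,0]],"yaw":[0,0,0,0,0,0,0,0,0,0,0,0,0,0,0,0,0,0],"jaw":[1,1,1,1,1,1,1,1,1,1,1,1,1,1,1,1,1,1]}' 100
python3 -m jog '{"offset":[[0,0,0],[0,0,0],[0,0,0]],"yaw":[0,0,0],"jaw":[1,1,1]}' 40
python3 - <<'E'
from h import *
c=manip.camera("scene"); save(c,"s3.png",(200,80,500,330))
print([(round(q["score"],2),np.round(q["at"],4)) for q in manip.tip_of(c,"scoop")])
E
```

```text
clock: 7.28
position: [0.4672, 0.0934, 0.2288]
ee_rot: [0.649, 0.761, 0.0, -0.0]
ft_force: [-0.1, 0.5, -1.5]
grip_width: 0.129
grasp_force: 97.9
clock: 7.53
position: [0.4673, 0.0932, 0.2288]
ee_rot: [0.649, 0.761, -0.0, 0.0]
ft_force: [-0.6, -0.5, -2.5]
grip_width: 0.127
grasp_force: 97.9
[(0.57, array([ 0.4792, -0.0116,  0.2148]))]
```

View pics/s3.png

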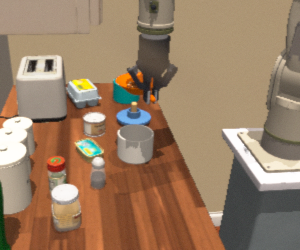

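The scene view shows the scoop held over the crock, behind the fingers at crop px (130,85). The crock is at (135,143). Next I lower the grip force so the cup swings down.

```bash
python3 -m jog '{"offset":[[0,0,0],[0,0,0],[0,0,0],[0,0,0]],"yaw":[0,0,0,0],"jaw":[0.97,0.97,0.97,0.97]}' 20
python3 - <<'E'
from h import *
for n in("scene","top"):
    c=manip.camera(n)
    print([(round(q["score"],2),np.round(q["at"],4)) for q in manip.tip_of(c,"scoop")])
    print([(round(q["score"],2),np.round(q["at"],4)) for q in manip.tip_of(c,"nut0")])
E
```

```text
clock: 7.97
position: [0.4674, 0.0927, 0.2288]
ee_rot: [0.649, 0.76, 0.0, 0.0]
ft_force: [-0.5, 0.4, -1.7]
grip_width: 0.128
grasp_force: 97.9
[(0.57, array([ 0.4794, -0.0121,  0.2126]))]
[]
[(0.71, array([ 0.4763, -0.014 ,  0.2147])), (0.71, array([ 0.4846, -0.0423,  0.2248]))]
[(0.62, array([0.4973, 0.0011, 0.2241])), (0.54, array([ 0.5038, -0.0314,  0.2298])), (0.47, array([ 0.5088, -0.0131,  0.2286])), (0.45, array([ 0.485 , -0.011 ,  0.2279])), (0.38, array([ 0.4856, -0.0414,  0.224 ]))]
```

```bash
python3 -m jog '{"offset":[[0,0,0],[0,0,0]],"yaw":[0,0],"jaw":[0.9,0.9]}' 20; python3 -m jog '{"offset":[[0,0,0],[0,0,0]],"yaw":[0,0],"jaw":[0.88,0.88]}' 20
python3 - <<'E'
from h import *
for n in("top",):
    c=manip.camera(n)
    print([(round(q["score"],2),np.round(q["at"],4)) for q in manip.tip_of(c,"scoop")])
E
```

```text
clock: 8.43
position: [0.4674, 0.0927, 0.2288]
ee_rot: [0.649, 0.76, 0.0, 0.0]
ft_force: [0.8, -0.1, -1.8]
grip_width: 0.129
grasp_force: 97.9
clock: 8.6
position: [0.4674, 0.0927, 0.2289]
ee_rot: [0.649, 0.76, 0.0, 0.0]
ft_force: [0.3, -0.4, -2.4]
grip_width: 0.129
grasp_force: 97.9
[(0.96, array([ 0.4798, -0.0165,  0.2177]))]
```

```bash
for j in 0.870 ; do python3 -m jog '{"offset":[[0,0,0],[0,0,0]],"yaw":[0,0],"jaw":[0.87,0.87]}' 20; done;  python3 -m jog '{"offset":[[0,0,0]],"yaw":[0],"jaw":[0.865]}' 20;python3 -m jog '{"offset":[[0,0,0]],"yaw":[0],"jaw":[0.86]}' 20
```

```text
clock: 8.87
position: [0.4674, 0.0927, 0.2289]
ee_rot: [0.649, 0.76, 0.0, 0.0]
ft_force: [-0.7, 0.1, -1.2]
grip_width: 0.131
grasp_force: 76.8
clock: 8.95
position: [0.4674, 0.0927, 0.2288]
ee_rot: [0.649, 0.76, 0.0, 0.0]
ft_force: [0.2, 0.4, -2.4]
grip_width: 0.14
grasp_force: 63.6
clock: 9.03
position: [0.4674, 0.0927, 0.2288]
ee_rot: [0.649, 0.76, 0.0, 0.0]
ft_force: [-0.2, 0.2, -2.0]
grip_width: 0.139
grasp_force: 51.0
```

The grip force follows the jaw position, about 12.5 N per 0.005, so I can ease the handle off in small steps.

```bash
cat > t.py <<'E'
from h import *
# tilt estimate: fit scoop pose (tilt about pad line) to silhouette in top view
import sys
o=manip.get_obs(); g=np.array(o["position"])+[0,0,manip.tcp_to_grasp]
d=np.array([.155,-.988,0]); w=np.array([0,0,1.])
a=np.linspace(0,2*np.pi,60); e=np.cross(w,d)
r=.106
def rimpts(th):
    D=np.cos(th)*d-np.sin(th)*w; W=np.sin(th)*d+np.cos(th)*w
    O=g+D*r-W*.026
    c=lambda R_,h: O+W*h+R_*(np.cos(a)[:,None]*D+np.sin(a)[:,None]*e)
    return np.r_[c(.066,.034),c(.03,0)],O
for n in("top","scene"):
    c=manip.camera(n); ms=manip.masks_of(c,"scoop")
    tip=[(round(q["score"],2),np.round(q["at"],3).tolist()) for q in manip.tip_of(c,"scoop")][:2]
    nut=[(round(q["score"],2),np.round(q["at"],3).tolist()) for q in manip.tip_of(c,"nut0")]
    best=[]
    h=cv2.cvtColor(c["frame"],cv2.COLOR_RGB2HSV)
    m=(h[:,:,0]>4)&(h[:,:,0]<18)&(h[:,:,1]>200)&(h[:,:,2]>60)
    pr0=proj(c,g)[0]
    yy,xx=np.mgrid[:400,:640]; m&=(np.hypot(xx-pr0[0],yy-pr0[1])<110)
    for t in range(0,95,3):
        P,O=rimpts(np.radians(t)); im=np.zeros((400,640),np.uint8)
        hull=cv2.convexHull(np.round(proj(c,P)).astype(np.int32)); cv2.fillConvexPoly(im,hull,1)
        best.append(((im&m).sum()/max(1,(im|m).sum()),t,np.round(O,3)))
    best.sort(key=lambda b:-b[0]); print(n,m.sum(),[(round(float(b[0]),2),b[1]) for b in best[:4]],tip,"nuts",nut)
    if len(sys.argv)>1: save(c,sys.argv[1]+n+".png",(230,100,450,300))
E
python3 -m jog '{"offset":[[0,0,0],[0,0,0],[0,0,0]],"yaw":[0,0,0],"jaw":[0.855,0.85,0.85]}' 20;python3 t.py
```

```text
clock: 9.28
position: [0.4674, 0.0927, 0.2289]
ee_rot: [0.649, 0.76, 0.0, 0.0]
ft_force: [0.7, -0.7, -2.3]
grip_width: 0.15
grasp_force: 26.8
top 17 [(0.01, 87), (0.0, 84), (0.0, 81), (0.0, 90)] [(0.64, [0.48, -0.013, 0.216])] nuts [(0.63, [0.509, -0.014, 0.228]), (0.58, [0.486, -0.041, 0.227]), (0.53, [0.481, -0.009, 0.228]), (0.43, [0.499, 0.003, 0.228]), (0.43, [0.502, -0.027, 0.235]), (0.37, [0.472, -0.026, 0.227])]
scene 344 [(0.36, 3), (0.34, 6), (0.32, 0), (0.27, 9)] [(0.7, [0.48, -0.011, 0.216])] nuts [(0.67, [0.48, -0.014, 0.214])]
```

```bash
sed -i 's/m=(h\[:,:,0\]>4).*/m=ms[0]["region"].copy()|((h[:,:,0]>3)\&(h[:,:,0]<18)\&(h[:,:,1]>190)\&(h[:,:,2]>60)) if ms else h[:,:,0]<0/' t.py
python3 -m jog '{"offset":[[0,0,0],[0,0,0]],"yaw":[0,0],"jaw":[0.847,0.845]}' 20;python3 t.py; python3 -m jog '{"offset":[[0,0,0],[0,0,0]],"yaw":[0,0],"jaw":[0.843,0.843]}' 20;python3 t.py
```

```text
clock: 9.85
position: [0.4675, 0.0926, 0.2289]
ee_rot: [0.649, 0.76, 0.0, 0.0]
ft_force: [-0.4, 0.0, -1.3]
grip_width: 0.152
grasp_force: 15.7
top 2346 [(0.8, 21), (0.78, 18), (0.77, 24), (0.77, 15)] [(0.57, [0.479, -0.003, 0.19])] nuts [(0.59, [0.506, -0.007, 0.203]), (0.57, [0.485, -0.006, 0.202]), (0.56, [0.498, 0.01, 0.202]), (0.53, [0.502, -0.022, 0.2]), (0.51, [0.47, -0.015, 0.199]), (0.37, [0.486, -0.033, 0.193])]
scene 951 [(0.8, 60), (0.79, 57), (0.76, 63), (0.7, 66)] [(0.88, [0.472, 0.058, 0.138])] nuts []
clock: 10.42
position: [0.4675, 0.0927, 0.2289]
ee_rot: [0.649, 0.76, 0.0, 0.0]
ft_force: [0.1, 0.1, -1.5]
grip_width: 0.159
grasp_force: 13.6
top 1603 [(0.84, 57), (0.83, 60), (0.77, 54), (0.73, 63)] [(0.96, [0.469, 0.056, 0.142]), (0.36, [0.483, -0.013, 0.008])] nuts [(0.57, [0.493, -0.016, 0.11]), (0.57, [0.482, 0.021, 0.119]), (0.52, [0.483, -0.05, 0.021]), (0.51, [0.488, -0.032, 0.076]), (0.49, [0.508, -0.045, 0.012]), (0.36, [0.476, -0.017, 0.106])]
scene 947 [(0.79, 60), (0.77, 57), (0.75, 63), (0.7, 66)] [(0.61, [0.469, 0.057, 0.136])] nuts [(0.38, [0.494, -0.034, 0.054])]
```

```bash
python3 -m jog '{"offset":[[0,0,0],[0,0,0],[0,0,0]],"yaw":[0,0,0],"jaw":[0.848,0.85,0.85]}' 20;python3 t.py p4
```

```text
clock: 11.07
position: [0.4674, 0.0927, 0.2288]
ee_rot: [0.649, 0.76, 0.0, 0.0]
ft_force: [0.4, -0.6, -1.0]
grip_width: 0.155
grasp_force: 19.5
top 1603 [(0.86, 57), (0.85, 60), (0.78, 54), (0.75, 63)] [(0.86, [0.468, 0.059, 0.141]), (0.45, [0.611, 0.135, -0.001])] nuts [(0.6, [0.51, -0.037, 0.012]), (0.51, [0.479, -0.055, 0.011]), (0.5, [0.488, -0.028, 0.016]), (0.49, [0.498, -0.05, 0.016]), (0.36, [0.492, -0.04, 0.022])]
scene 981 [(0.84, 60), (0.8, 63), (0.78, 57), (0.74, 66)] [(0.86, [0.469, 0.056, 0.139])] nuts [(0.53, [0.461, -0.237, 0.013])]
```

```bash
python3 -c "
import cv2,numpy as np
a=[cv2.resize(cv2.imread('pics/p4'+n+'.png'),None,fx=1.8,fy=1.8) for n in('top','scene')]
cv2.imwrite('pics/p4.png',np.hstack(a))"
```

```text
(no output)
```

View pics/p4.png

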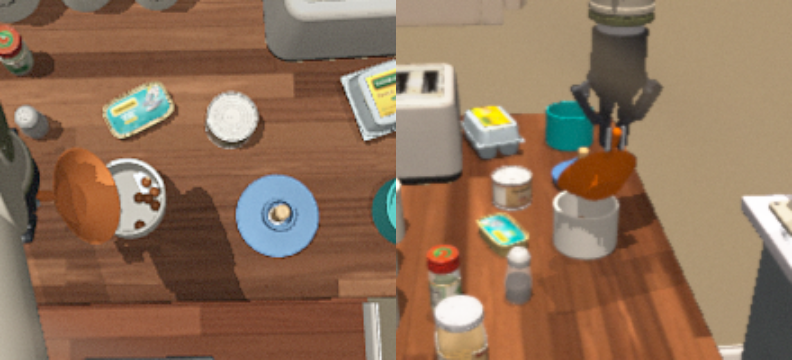

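The top crop shows a cluster of nuts in the crock around crop px (148,190), with one more at (138,224). The scoop hangs at about 60° over the near rim. I'll back off 20 mm, keeping the lip over the mouth, and count them.

```bash
python3 -m jog '{"offset":[[0,0.003,0],[0,0.007,0],[0,0.007,0],[0,0.003,0],[0,0,0]],"yaw":[0,0,0,0,0],"jaw":[0.85,0.85,0.85,0.85,0.85]}' 20;python3 t.py p5
python3 - <<'E'
import cv2
a=cv2.imread('pics/p5top.png')[70:150,30:110]; cv2.imwrite('pics/p5.png',cv2.resize(a,None,fx=6,fy=6,interpolation=cv2.INTER_CUBIC))
E
```

```text
clock: 11.88
position: [0.4673, 0.114, 0.2287]
ee_rot: [0.649, 0.761, -0.0, -0.0]
ft_force: [1.2, -0.3, -2.0]
grip_width: 0.158
grasp_force: 19.5
top 1704 [(0.86, 57), (0.84, 60), (0.79, 54), (0.75, 63)] [(0.87, [0.468, 0.079, 0.142])] nuts [(0.6, [0.486, -0.043, 0.023]), (0.57, [0.45, -0.028, 0.011]), (0.46, [0.503, -0.049, 0.017]), (0.41, [0.48, -0.056, 0.012]), (0.37, [0.489, -0.026, 0.019])]
scene 974 [(0.8, 60), (0.8, 57), (0.76, 63), (0.7, 66)] [(0.68, [0.469, 0.077, 0.138]), (0.36, [0.482, -0.011, 0.001])] nuts [(0.47, [0.461, -0.233, -0.003])]
```

View pics/p5.png

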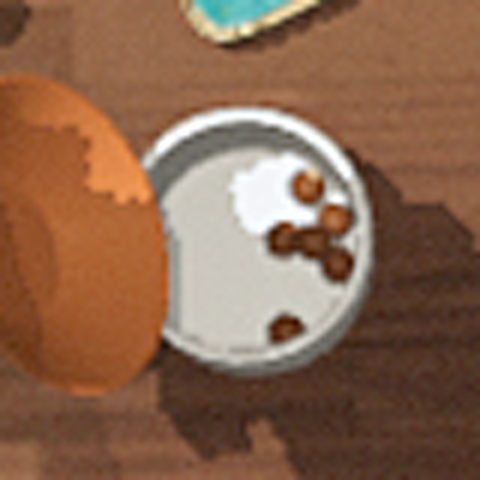

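All six nuts are in the crock, at crop px (308,185), (335,217), (285,240), (315,240), (338,262) and (285,328). Now I take the scoop back to its spot and push it down level.

```bash
python3 -m jog '{"offset":[[0,0.004,0.004],[-0.002,0.01,0.004],[-0.003,0.018,0.002],[-0.004,0.022,0],[-0.004,0.022,0],[-0.004,0.022,0],[-0.004,0.022,0],[-0.004,0.022,0],[-0.004,0.022,0],[-0.004,0.022,0],[-0.004,0.02,-0.005],[-0.004,0.015,-0.01],[-0.004,0.012,-0.015],[0,0.008,-0.02],[0,0,-0.02],[0,0,-0.01]],"yaw":[0,0,0,0,0,0,0,0,0,0,0,0,0,0,0,0],"jaw":[0.85,0.85,0.85,0.85,0.85,0.85,0.85,0.85,0.85,0.85,0.85,0.85,0.85,0.85,0.85,0.85]}' 20;python3 t.py
```

```text
clock: 13.62
position: [0.4209, 0.3538, 0.156]
ee_rot: [0.649, 0.761, -0.002, -0.0]
ft_force: [-0.1, -0.2, -0.9]
grip_width: 0.155
grasp_force: 19.5
top 1903 [(0.87, 57), (0.84, 54), (0.83, 60), (0.81, 51)] [(0.75, [0.421, 0.32, 0.066])] nuts [(0.6, [0.488, -0.038, 0.023]), (0.56, [0.498, -0.049, 0.017]), (0.49, [0.49, -0.026, 0.017]), (0.39, [0.449, -0.028, 0.011]), (0.39, [0.511, -0.041, 0.012]), (0.36, [0.476, -0.057, 0.014])]
scene 1065 [(0.79, 57), (0.77, 60), (0.68, 54), (0.66, 63)] [(0.91, [0.426, 0.318, 0.067])] nuts []
```

```bash
python3 -m jog '{"offset":[[0,0,-0.01],[0,0,-0.01],[0,0,-0.01],[0,0,-0.01],[0,0,-0.01],[0,0,-0.01],[0,0,-0.01],[0,0,-0.01]],"yaw":[0,0,0,0,0,0,0,0],"jaw":[0.85,0.85,0.85,0.85,0.85,0.85,0.85,0.85]}' 20;python3 t.py
```

```text
clock: 14.68
position: [0.4226, 0.3551, 0.0786]
ee_rot: [0.649, 0.761, 0.001, -0.0]
ft_force: [0.0, 3.4, 4.9]
grip_width: 0.157
grasp_force: 18.9
top 1957 [(0.91, 42), (0.91, 39), (0.88, 36), (0.88, 45)] [(0.9, [0.43, 0.286, 0.019]), (0.2, [0.491, -0.039, 0.024])] nuts [(0.49, [0.45, -0.03, 0.015]), (0.45, [0.498, -0.05, 0.016]), (0.41, [0.48, -0.055, 0.012]), (0.4, [0.488, -0.042, 0.026]), (0.4, [0.511, -0.037, 0.011])]
scene 599 [(0.53, 36), (0.52, 33), (0.42, 39), (0.39, 30)] [(0.75, [0.431, 0.283, 0.009])] nuts [(0.57, [0.607, 0.133, 0.002])]
```

```bash
python3 -m jog '{"offset":[[0,0,-0.009],[0,0,-0.009],[0,0,-0.009],[0,0,-0.009],[0,0,-0.009],[0,0,-0.009],[0,0,-0.008],[0,0,-0.005],[0,0,-0.002],[0,0,0]],"yaw":[0,0,0,0,0,0,0,0,0,0],"jaw":[0.85,0.85,0.85,0.85,0.85,0.85,0.85,0.85,0.85,0.85]}' 20;python3 t.py
```

```text
clock: 15.92
position: [0.4222, 0.3534, 0.0094]
ee_rot: [0.649, 0.76, -0.0, 0.0]
ft_force: [-0.7, 0.3, 1.5]
grip_width: 0.154
grasp_force: 18.0
top 1907 [(0.87, 0), (0.85, 3), (0.82, 6), (0.81, 9)] [(0.91, [0.437, 0.252, 0.001])] nuts [(0.57, [0.512, -0.038, 0.01]), (0.51, [0.449, -0.031, 0.013]), (0.47, [0.49, -0.039, 0.023]), (0.45, [0.48, -0.054, 0.01]), (0.4, [0.489, -0.026, 0.023]), (0.39, [0.498, -0.05, 0.015])]
scene 916 [(0.46, 3), (0.44, 0), (0.42, 6), (0.36, 9)] [(0.55, [0.439, 0.256, -0.003])] nuts []
```

The scoop is level on the worktop again. Release it, rise, and travel towards the lids.

```bash
python3 -m jog '{"offset":[[0,0,0],[0,0,0],[0,0,0],[0,0,0],[0,0,0],[0,0,0.01],[0,0,0.02],[0,0,0.04],[0,0,0.04],[0,0,0.04],[0,0,0.035]],"yaw":[0,0,0,0,0,0,0,0,0,0,0],"jaw":[0.7,0.3,0,0,0,0,0,0,0,0,0]}' 60
python3 -m jog '{"offset":[[0.002,-0.015,0],[0.0025,-0.03,0],[0.0025,-0.038,0],[0.0025,-0.038,0],[0.0025,-0.038,0],[0.0025,-0.038,0],[0.0025,-0.038,0],[0.0025,-0.038,0],[0.0025,-0.038,0],[0.0025,-0.038,0],[0.0025,-0.038,0],[0.0025,-0.038,0],[0.0025,-0.038,0],[0.0025,-0.038,0],[0.0025,-0.038,0],[0.0025,-0.038,0],[0,-0.011,0],[0,0,0],[0,0,0]],"yaw":[0,0,0,0,0,0,0,0,0,0,0,0,0,0,0,0,0,0,0],"jaw":[0,0,0,0,0,0,0,0,0,0,0,0,0,0,0,0,0,0,0]}' 60
python3 - <<'E'
from h import *
o=manip.get_obs(); print(np.round(o["joint_pos"],2),np.round(o["position"],4))
c=manip.camera("wrist"); save(c,"w6.png")
for t in("inner_lid","outer_lid","crock","nut0"): print(t,[(round(q["score"],2),np.round(q["at"],4)) for q in manip.tip_of(c,t)][:6],[(round(q["score"],2),cv2.boundingRect(q["region"].astype(np.uint8))) for q in manip.masks_of(c,t)][:3])
c=manip.camera("top"); 
for t in("scoop","crock","outer_lid"): print(t,[(round(q["score"],2),np.round(q["at"],4)) for q in manip.tip_of(c,t)][:6])
E
```

```text
clock: 17.23
position: [0.4226, 0.3536, 0.1985]
ee_rot: [0.65, 0.76, 0.001, 0.0]
ft_force: [0.1, 1.3, -1.1]
grip_width: 1.003
grasp_force: 0.0
clock: 18.82
position: [0.4616, -0.2348, 0.1951]
ee_rot: [0.65, 0.76, 0.0, -0.0]
ft_force: [0.4, 0.1, -0.2]
grip_width: 1.001
grasp_force: 0.0
[-0.31  0.13  0.76  1.83 -0.1   1.22  0.63] [ 0.4616 -0.2348  0.1951]
inner_lid [(0.68, array([ 0.458 , -0.2339,  0.0027])), (0.5, array([ 0.4593, -0.2365,  0.0152])), (0.16, array([ 0.6095, -0.1696,  0.0029]))] [(0.74, (307, 166, 23, 35))]
outer_lid [(0.73, array([ 0.4551, -0.2363,  0.0157]))] [(0.84, (265, 122, 109, 106))]
crock [(0.71, array([ 0.4627, -0.4385, -0.0024]))] [(0.62, (335, 0, 87, 27)), (0.57, (251, 280, 88, 63))]
nut0 [(0.43, array([ 0.6256, -0.0296, -0.0029]))] []
scoop [(0.91, array([ 0.4354,  0.2556, -0.0009]))]
crock [(0.79, array([ 0.4825, -0.0111,  0.0083]))]
outer_lid [(0.98, array([ 0.4596, -0.232 ,  0.0145]))]
```

View pics/w6.png

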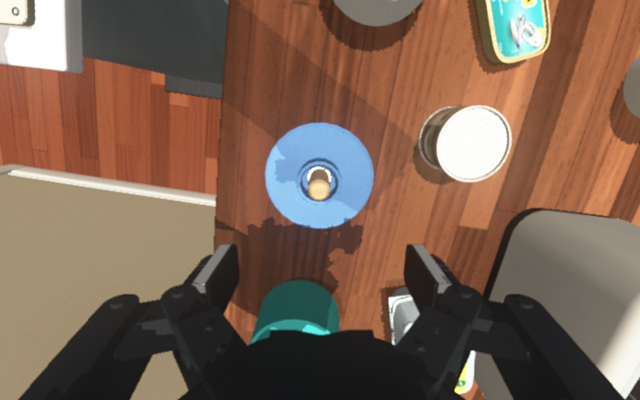

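The wrist view shows the blue plate centred near px (319,175), with the knob top at about (319,188), and no obstacle near the fingers' path. Next I measure the crock from the same relative pose.

```bash
cat > m.py <<'E'
from h import *
def circ(c,o,mask,z):
    cs,_=cv2.findContours(mask.astype(np.uint8),cv2.RETR_EXTERNAL,cv2.CHAIN_APPROX_NONE)
    k=max(cs,key=cv2.contourArea).reshape(-1,2); P=atz(c,k,z,o)[:,:2]
    from scipy.optimize import least_squares
    f=least_squares(lambda p:np.hypot(*(P-p[:2]).T)-p[2],[*P.mean(0),.05],loss="soft_l1",f_scale=.001)
    return np.round(f.x,4),cv2.boundingRect(k.reshape(-1,1,2))
E
python3 - <<'E'
from m import *
o=manip.get_obs(); c=manip.camera("wrist"); h=cv2.cvtColor(c["frame"],cv2.COLOR_RGB2HSV)
b=(h[:,:,0]>98)&(h[:,:,0]<125)&(h[:,:,1]>90); b[:100]=0;b[250:]=0;b[:,:240]=0;b[:,400:]=0
print("plate",circ(c,o,b,.023),circ(c,o,manip.masks_of(c,"outer_lid")[0]["region"],.023))
k=(h[:,:,0]>8)&(h[:,:,0]<28)&(h[:,:,1]>40)&(h[:,:,2]>100); k[:155]=0;k[205:]=0;k[:,:300]=0;k[:,340:]=0
v,u=np.nonzero(k); print(len(u),u.min(),u.max(),v.min(),v.max(),np.median(u[v>182]))
print("knob top expected px",np.round(proj(c,[[.459,-.234,.076]],o)), np.round(atz(c,[[319,188],[319,189]],.076,o),4))
E
python3 -m jog '{"offset":[[0.001,0.015,0],[0.002,0.028,0],[0.003,0.03,0],[0.004,0.03,0],[0.004,0.03,0],[0.004,0.03,0],[0.003,0.03,0],[0.001,0.02,0],[0,0.011,0],[0,0,0],[0,0,0]],"yaw":[0,0,0,0,0,0,0,0,0,0,0],"jaw":[0,0,0,0,0,0,0,0,0,0,0]}' 60
python3 - <<'E'
from m import *
o=manip.get_obs(); c=manip.camera("wrist"); save(c,"w7.png"); print(np.round(o["position"],4))
for q in manip.masks_of(c,"crock")[:2]: print("crock",q["score"],circ(c,o,q["region"],.08))
print([(round(q["score"],2),np.round(q["at"],4)) for q in manip.tip_of(c,"nut0")][:7])
e=proj(c,[[.4825+.055*np.cos(t),-.0105+.055*np.sin(t),.08] for t in np.linspace(0,6.28,60)],o)
f=c["frame"][:,:,::-1].copy(); cv2.polylines(f,[np.round(e*8).astype(np.int32)],True,(0,0,255),1,shift=3)
cv2.imwrite("pics/w7o.png",cv2.resize(f[60:300,200:460],None,fx=2.3,fy=2.3))
E
```

```text
plate (array([ 0.4595, -0.236 ,  0.0605]), (265, 123, 108, 106)) (array([ 0.4597, -0.2356,  0.0609]), (264, 122, 110, 107))
550 307 328 170 200 318.0
knob top expected px [[318. 189.]] [[ 0.46   -0.2328  0.076 ]
 [ 0.4602 -0.2338  0.076 ]]
clock: 20.48
position: [0.4839, -0.0111, 0.1948]
ee_rot: [0.649, 0.76, -0.0, 0.0]
ft_force: [-1.0, -0.6, -0.7]
grip_width: 1.001
grasp_force: 0.0
[ 0.4839 -0.0111  0.1948]
crock 0.75 (array([ 0.4859, -0.0122,  0.0543]), (265, 130, 116, 116))
[(0.72, array([ 0.4815, -0.0569,  0.015 ])), (0.68, array([ 0.4926, -0.0272,  0.0147])), (0.62, array([ 0.451 , -0.0271,  0.0161])), (0.6, array([ 0.4898, -0.0398,  0.0282])), (0.54, array([ 0.5132, -0.0385,  0.0192])), (0.46, array([ 0.4951, -0.0517,  0.0142])), (0.43, array([ 6.085e-01,  1.270e-01, -6.000e-04]))]
```

View pics/w7o.png

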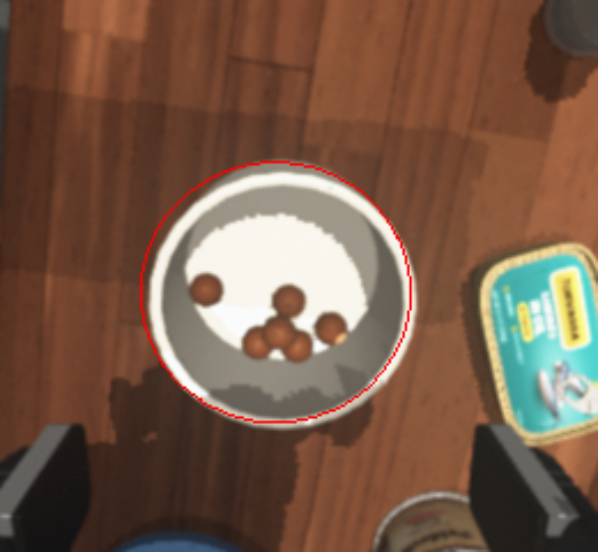

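The overlay shows the crock rim about 2 mm to +x and 3 mm to −y of my estimate, which puts it near (0.485,−0.013) in wrist terms. Six nuts are clearly inside. Going for the knob.

```bash
python3 -m jog '{"offset":[[-0.001,-0.013,0],[-0.002,-0.028,0],[-0.003,-0.03,0],[-0.004,-0.03,0],[-0.004,-0.03,0],[-0.004,-0.03,0],[-0.004,-0.03,0],[-0.002,-0.02,0],[0,-0.0124,0],[0,0,-0.02],[0,0,-0.03],[0,0,-0.03],[0,0,-0.03],[0,0,-0.02],[0,0,-0.01],[0,0,-0.005],[0,0,0],[0,0,0]],"yaw":[0,0,0,0,0,0,0,0,0,0,0,0,0,0,0,0,0,0],"jaw":[0,0,0,0,0,0,0,0,0,0,0,0,0,0,0,0,0,0]}' 80
python3 -m jog '{"offset":[[0,0,0],[0,0,0],[0,0,0],[0,0,0],[0,0,0],[0,0,0],[0,0,0],[0,0,0],[0,0,0]],"yaw":[0,0,0,0,0,0,0,0,0],"jaw":[0.4,0.6,0.8,1,1,1,1,1,1]}' 80
```

```text
clock: 22.13
position: [0.4604, -0.2344, 0.0509]
ee_rot: [0.65, 0.76, 0.0, 0.001]
ft_force: [0.8, -0.9, 0.6]
grip_width: 0.994
grasp_force: 0.0
clock: 22.88
position: [0.4599, -0.2337, 0.0501]
ee_rot: [0.65, 0.76, 0.0, -0.0]
ft_force: [-2.5, 0.4, 6.7]
grip_width: 0.227
grasp_force: 78.2
```

```bash
python3 -m jog '{"offset":[[0,0,0.002],[0,0,0.004],[0,0,0.008],[0,0,0.014],[0,0,0.02],[0,0,0.024],[0,0,0.024],[0,0,0.02],[0,0,0.014],[0,0,0.008],[0,0,0.004],[0,0,0],[0,0,0]],"yaw":[0,0,0,0,0,0,0,0,0,0,0,0,0],"jaw":[1,1,1,1,1,1,1,1,1,1,1,1,1]}' 80
python3 - <<'E'
from m import *
o=manip.get_obs(); c=manip.camera("wrist"); save(c,"w8.png"); p=np.array(o["position"]);print(np.round(p,4))
for t in("inner_lid","outer_lid"):
  print(t,[(round(q["score"],2),np.round(q["at"],4)) for q in manip.tip_of(c,t)][:3])
# expected outlines of plate (z: outer origin = TCP-0.037 -> plate top +0.01)
f=c["frame"][:,:,::-1].copy()
for (r,z,col) in((.062,-.027,(0,0,255)),(.024,-.003,(0,255,0))):
    e=proj(c,[p+[r*np.cos(t),r*np.sin(t),z] for t in np.linspace(0,6.28,80)],o); cv2.polylines(f,[np.round(e*8).astype(np.int32)],True,col,1,shift=3)
cv2.imwrite("pics/w8o.png",cv2.resize(f[160:400,200:460],None,fx=2.3,fy=2.3))
for n in("scene","top"):
  c=manip.camera(n)
  for t in("inner_lid","outer_lid"): print(n,t,[(round(q["score"],2),np.round(q["at"],4)) for q in manip.tip_of(c,t)][:3])
E
```

```text
clock: 23.97
position: [0.4595, -0.2335, 0.1911]
ee_rot: [0.649, 0.76, -0.0, -0.0]
ft_force: [-0.2, 0.5, -6.1]
grip_width: 0.229
grasp_force: 78.7
[ 0.4595 -0.2335  0.1911]
inner_lid [(0.62, array([ 0.4602, -0.2333,  0.1427]))]
outer_lid [(0.98, array([ 0.4612, -0.2358,  0.1568]))]
scene inner_lid [(0.49, array([ 0.4622, -0.2316,  0.1407]))]
scene outer_lid [(0.72, array([ 0.4606, -0.2368,  0.1548]))]
top inner_lid []
top outer_lid [(0.78, array([ 0.4606, -0.2339,  0.1557]))]
```

View pics/w8o.png

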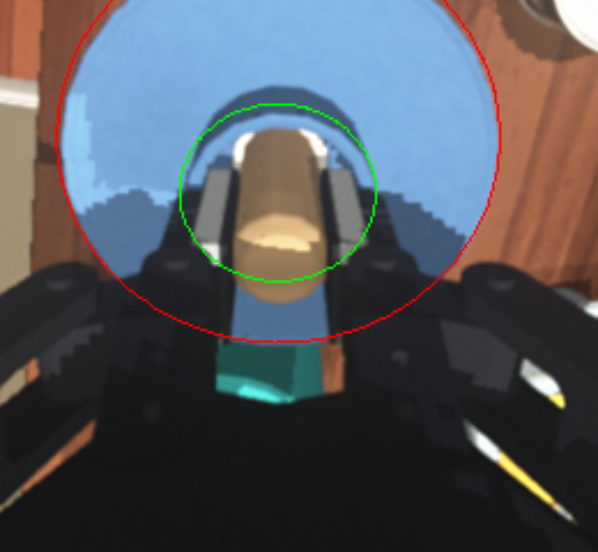

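The held plate lines up with the outline predicted around the TCP to within about 1 mm: red circle against plate edge at px (60,150), (498,150) and (280,342). Before placing I refine the crock centre from the saved frames.

```bash
python3 - <<'E'
from h import *
import itertools
ow=manip.get_obs(); o=dict(ow); o["position"]=np.array([.4839,-.0111,.1948]); 
cw=manip.camera("wrist"); ct=manip.camera("top")
a=np.linspace(0,2*np.pi,90,endpoint=False)
def fit(c,o,f):
    S=cv2.cvtColor(f,cv2.COLOR_BGR2HSV).astype(float); g=cv2.GaussianBlur(S[:,:,2]-S[:,:,1],(0,0),.7)
    def samp(x,y,r):
        p=proj(c,np.c_[x+r*np.cos(a),y+r*np.sin(a),np.full(90,.08)],o).astype(np.float32)
        return cv2.remap(g.astype(np.float32),p[:,0].reshape(1,-1),p[:,1].reshape(1,-1),cv2.INTER_LINEAR)[0]
    G=[]
    for x in np.arange(.476,.492,.0005):
        for y in np.arange(-.02,-.002,.0005):
            v=samp(x,y,.0525)-.5*samp(x,y,.0575)-.5*samp(x,y,.0475)
            G.append((np.clip(v,-60,60).mean(),x,y))
    G.sort(reverse=True); b=np.array(G[:8]); return np.round(b[0],4),np.round(b[:,1:].mean(0),4)
print("wrist",fit(cw,o,cv2.imread("pics/w7.png")))
print("top",fit(ct,None,cv2.imread("pics/top0.png")))
print("scene",fit(manip.camera("scene"),None,cv2.imread("pics/scene0.png")))
E
```

```text
wrist (array([ 6.000e+01,  4.875e-01, -1.250e-02]), array([ 0.4871, -0.0127]))
top (array([ 5.93736e+01,  4.86000e-01, -1.35000e-02]), array([ 0.4862, -0.014 ]))
scene (array([ 3.7436e+01,  4.8650e-01, -1.1500e-02]), array([ 0.4864, -0.0116]))
```

```bash
python3 -m jog '{"offset":[[0.001,0.007,0],[0.002,0.014,0],[0.002,0.02,0],[0.0025,0.023,0],[0.003,0.024,0],[0.003,0.024,0],[0.003,0.024,0],[0.003,0.024,0],[0.003,0.023,0],[0.002,0.018,0],[0.001,0.012,0],[0.001,0.0077,0],[0,0,0],[0,0,-0.015],[0,0,-0.015],[0,0,-0.012],[0,0,-0.008],[0,0,-0.004],[0,0,0],[0,0,0]],"yaw":[0,0,0,0,0,0,0,0,0,0,0,0,0,0,0,0,0,0,0,0],"jaw":[1,1,1,1,1,1,1,1,1,1,1,1,1,1,1,1,1,1,1,1]}' 80
```

```text
clock: 26.23
position: [0.4867, -0.0134, 0.1383]
ee_rot: [0.65, 0.76, 0.0, 0.0]
ft_force: [0.4, -0.2, -5.1]
grip_width: 0.227
grasp_force: 78.6
```

```bash
python3 -m jog '{"offset":[[0,0,-0.003],[0,0,-0.003],[0,0,-0.003],[0,0,0]],"yaw":[0,0,0,0],"jaw":[1,1,1,1]}' 80
python3 -m jog '{"offset":[[0,0,-0.003],[0,0,-0.003],[0,0,0]],"yaw":[0,0,0],"jaw":[1,1,1]}' 80
python3 -m jog '{"offset":[[0,0,-0.002],[0,0,-0.002],[0,0,0]],"yaw":[0,0,0],"jaw":[1,1,1]}' 80
```

```text
clock: 26.57
position: [0.4861, -0.013, 0.1283]
ee_rot: [0.649, 0.76, -0.0, -0.0]
ft_force: [0.2, -0.2, -5.3]
grip_width: 0.226
grasp_force: 78.7
clock: 26.82
position: [0.4861, -0.013, 0.1222]
ee_rot: [0.649, 0.76, -0.0, -0.0]
ft_force: [-0.7, 0.0, -4.8]
grip_width: 0.225
grasp_force: 78.6
clock: 27.07
position: [0.4863, -0.013, 0.1185]
ee_rot: [0.649, 0.76, -0.0, -0.0]
ft_force: [-1.3, -0.3, -5.0]
grip_width: 0.227
grasp_force: 78.7
```

```bash
python3 -m jog '{"offset":[[0,0,-0.001],[0,0,-0.001],[0,0,0]],"yaw":[0,0,0],"jaw":[1,1,1]}' 80
python3 -m jog '{"offset":[[0,0,-0.001],[0,0,0]],"yaw":[0,0],"jaw":[1,1]}' 80
python3 - <<'E'
from h import *
for n in("scene","top"):
  c=manip.camera(n)
  for t in("inner_lid","outer_lid","crock"): print(n,t,[(round(q["score"],2),np.round(q["at"],4)) for q in manip.tip_of(c,t)][:3])
E
```

```text
clock: 27.32
position: [0.4865, -0.0129, 0.1181]
ee_rot: [0.65, 0.76, 0.0, -0.0]
ft_force: [-9.0, 1.5, 14.5]
grip_width: 0.223
grasp_force: 80.9
clock: 27.48
position: [0.4866, -0.0129, 0.1181]
ee_rot: [0.65, 0.76, 0.001, -0.0]
ft_force: [-14.6, 1.0, 26.1]
grip_width: 0.226
grasp_force: 82.3
scene inner_lid [(0.53, array([ 0.4873, -0.013 ,  0.0681]))]
scene outer_lid [(0.87, array([ 0.4873, -0.0147,  0.0828]))]
scene crock [(0.74, array([ 0.4628, -0.4393,  0.0025])), (0.56, array([ 0.4832, -0.0112, -0.0011]))]
top inner_lid []
top outer_lid [(0.55, array([ 0.4872, -0.0143,  0.0836]))]
top crock [(0.92, array([ 0.4593, -0.4374, -0.001 ]))]
```

```bash
python3 -m jog '{"offset":[[0,0,0.002],[0,0,0.0007],[0,0,0]],"yaw":[0,0,0],"jaw":[1,1,1]}' 80
python3 -m jog '{"offset":[[0,0,0],[0,0,0],[0,0,0],[0,0,0],[0,0,0],[0,0,0]],"yaw":[0,0,0,0,0,0],"jaw":[0.7,0.5,0.2,0,0,0]}' 80
python3 -m jog '{"offset":[[0,0,0.01],[0,0,0.02],[0,0,0.02],[0,0,0.02],[0,0,0],[0,0,0]],"yaw":[0,0,0,0,0,0],"jaw":[0,0,0,0,0,0]}' 80
python3 - <<'E'
from m import *
o=manip.get_obs(); c=manip.camera("wrist"); save(c,"w9.png"); print(np.round(o["position"],4))
for t in("inner_lid","outer_lid"): print(t,[(round(q["score"],2),np.round(q["at"],4)) for q in manip.tip_of(c,t)][:3])
print("plate",circ(c,o,manip.masks_of(c,"outer_lid")[0]["region"],.091))
f=c["frame"][:,:,::-1].copy(); x,y=.4866,-.013
for (r,z,col) in((.062,.091,(0,0,255)),(.024,.115,(0,255,0)),(.011,.144,(255,0,255))):
    e=proj(c,[[x+r*np.cos(t),y+r*np.sin(t),z] for t in np.linspace(0,6.28,80)],o); cv2.polylines(f,[np.round(e*8).astype(np.int32)],True,col,1,shift=3)
cv2.imwrite("pics/w9o.png",cv2.resize(f[60:320,180:460],None,fx=2.1,fy=2.1))
for n in("scene","top"):
  c=manip.camera(n)
  for t in("inner_lid","outer_lid"): print(n,t,[(round(q["score"],2),np.round(q["at"],4)) for q in manip.tip_of(c,t)][:3])
E
```

```text
clock: 28.13
position: [0.4865, -0.0129, 0.1186]
ee_rot: [0.649, 0.76, 0.0, 0.0]
ft_force: [-1.0, 0.4, -4.0]
grip_width: 0.223
grasp_force: 78.8
clock: 28.63
position: [0.4866, -0.0131, 0.1186]
ee_rot: [0.649, 0.76, 0.0, 0.0]
ft_force: [0.2, -0.5, -0.4]
grip_width: 0.98
grasp_force: 0.0
clock: 29.13
position: [0.4872, -0.013, 0.19]
ee_rot: [0.649, 0.76, 0.001, 0.001]
ft_force: [-0.1, 0.2, 0.2]
grip_width: 0.999
grasp_force: 0.0
[ 0.4872 -0.013   0.19  ]
inner_lid [(0.68, array([ 0.4847, -0.0122,  0.0668]))]
outer_lid [(0.62, array([ 0.4861, -0.0152,  0.0836]))]
plate (array([ 0.4867, -0.0148,  0.0608]), (251, 127, 138, 133))
scene inner_lid [(0.44, array([ 0.4914, -0.0118,  0.0679]))]
scene outer_lid [(0.56, array([ 0.4894, -0.0167,  0.0824]))]
top inner_lid []
top outer_lid [(0.74, array([ 0.487 , -0.0143,  0.082 ]))]
```

View pics/w9o.png

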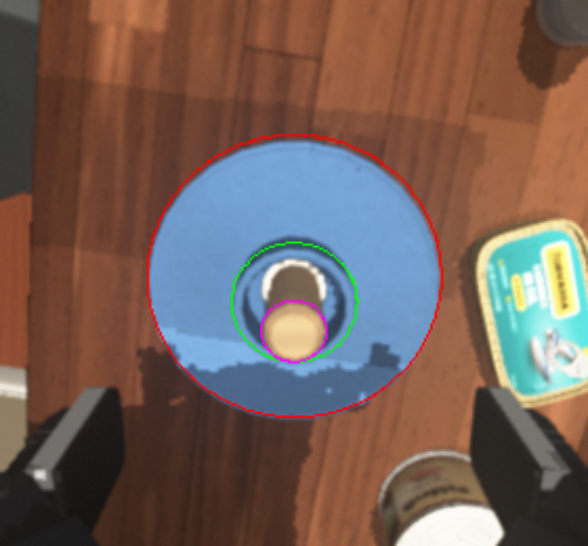

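The view shows the lids seated level. The plate, collar and knob outlines match the expected seated heights, and the plate centre is near y −0.0145. Now take the collar.

```bash
python3 -m jog '{"offset":[[0,-0.001,-0.015],[0,0,-0.025],[0,0,-0.025],[0,0,-0.018],[0,0,-0.01],[0,0,-0.0065],[0,0,0],[0,0,0],[0,0,0]],"yaw":[0,0,0,0,0,0,0,0,0],"jaw":[0,0,0,0,0,0,0,0.1,0.2]}' 40
python3 -m jog '{"offset":[[0,0,0],[0,0,0],[0,0,0],[0,0,0],[0,0,0],[0,0,0],[0,0,0]],"yaw":[0,0,0,0,0,0,0],"jaw":[0.3,0.35,0.4,0.45,0.5,0.5,0.5]}' 40
```

```text
clock: 30.38
position: [0.4872, -0.014, 0.09]
ee_rot: [0.649, 0.76, 0.001, 0.001]
ft_force: [0.2, -0.5, 0.6]
grip_width: 0.8
grasp_force: 0.0
clock: 30.97
position: [0.4867, -0.0139, 0.0897]
ee_rot: [0.65, 0.76, 0.0, 0.0]
ft_force: [-2.7, -0.2, 6.7]
grip_width: 0.538
grasp_force: 40.5
```

```bash
python3 -m jog '{"offset":[[0,0,0.002],[0,0,0.003],[0,0,0.005],[0,0,0.005],[0,0,0]],"yaw":[0,0,0,0,0],"jaw":[1,1,1,1,1]}' 40
python3 - <<'E'
from h import *
for n in("scene","top"):
  c=manip.camera(n)
  for t in("inner_lid","outer_lid"): print(n,t,[(round(q["score"],2),np.round(q["at"],4)) for q in manip.tip_of(c,t)][:3])
E
python3 -m jog '{"offset":[[0,0,0.005],[0,0,0.008],[0,0,0.01],[0,0,0.012],[0,0,0.014],[0,0,0.014],[0,0,0.014],[0,0,0.012],[0,0,0.01],[0,0,0.006],[0,0,0.003],[0,0,0],[0,0,0],[0,0,0],[0,0,0]],"yaw":[0,0,0,0,0,0,0,0,0,0,0,0,0,0,0],"jaw":[1,1,1,1,1,1,1,1,1,1,1,1,1,1,1]}' 40
python3 - <<'E'
from h import *
for n in("scene","top","wrist"):
  c=manip.camera(n); save(c,"f"+n+".png")
  for t in("inner_lid","outer_lid","scoop","tin","mill","fish_tin"): print(n,t,[(round(q["score"],2),np.round(q["at"],4)) for q in manip.tip_of(c,t)][:2])
a=cv2.resize(cv2.imread("pics/fscene.png")[110:340,230:450],None,fx=1.8,fy=1.8); b=cv2.resize(cv2.imread("pics/fwrist.png"),(380,237))
b=np.vstack([b,np.zeros((a.shape[0]-237,380,3),np.uint8)]); cv2.imwrite("pics/fin.png",np.hstack([a,b]))
E
```

```text
clock: 31.38
position: [0.487, -0.014, 0.1052]
ee_rot: [0.649, 0.76, 0.001, 0.0]
ft_force: [0.3, 0.2, -0.3]
grip_width: 0.54
grasp_force: 41.5
scene inner_lid [(0.74, array([ 6.271e-01, -3.110e-02,  1.000e-04])), (0.72, array([ 0.6036, -0.1662, -0.0013])), (0.57, array([ 0.4906, -0.0127,  0.0707]))]
scene outer_lid [(0.89, array([ 0.4902, -0.0165,  0.0988]))]
top inner_lid []
top outer_lid [(0.77, array([ 0.4879, -0.013 ,  0.0957]))]
clock: 32.93
position: [0.4861, -0.0141, 0.2114]
ee_rot: [0.649, 0.76, -0.0, -0.0]
ft_force: [-0.4, 0.0, -1.8]
grip_width: 0.543
grasp_force: 41.5
scene inner_lid [(0.66, array([ 0.4924, -0.0119,  0.0653]))]
scene outer_lid [(0.86, array([ 0.4869, -0.012 ,  0.205 ]))]
scene scoop [(0.8, array([ 0.4365,  0.2525, -0.0056]))]
scene tin [(0.67, array([ 0.6022, -0.1696,  0.0007]))]
scene mill [(0.68, array([0.6033, 0.133 , 0.0022])), (0.67, array([ 0.491 , -0.0121,  0.068 ]))]
scene fish_tin [(0.63, array([ 6.254e-01, -2.890e-02,  6.000e-04]))]
top inner_lid []
top outer_lid []
top scoop [(0.78, array([0.438 , 0.2529, 0.0024]))]
top tin [(0.58, array([ 0.6022, -0.1667,  0.001 ]))]
top mill []
top fish_tin [(0.53, array([ 0.6255, -0.0284, -0.0018]))]
wrist inner_lid []
wrist outer_lid [(0.66, array([ 0.4867, -0.0154,  0.2038]))]
wrist scoop []
wrist tin []
wrist mill [(0.94, array([ 6.079e-01,  1.244e-01, -1.000e-04]))]
wrist fish_tin [(0.65, array([ 6.244e-01, -2.880e-02, -1.000e-04]))]
```

View pics/fin.png

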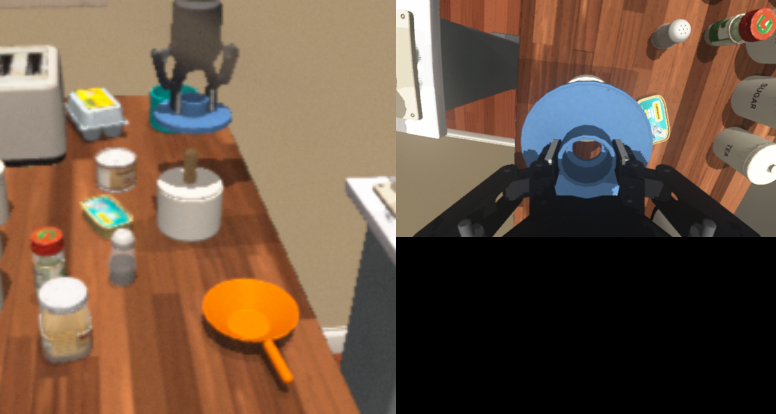

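The final view shows the inner lid seated on the crock, knob at px (190,165). The blue lid is held level well above it at (193,118), the scoop stands flat at (250,315), and the bystanders are in place. Handing in.

```bash
python3 -c "
from workcell import manip
print(manip.hand_in())"
```

```text
the job is handed in; nothing more can be done
None
```

I finished the job and handed it in at about 33 s on the clock, though hand-in returned no verdict: all six nuts are in the crock, the scoop is upright and released on the worktop, the inner lid is seated, and the gripper is holding the blue outer lid level, clear above the knob.

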